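Unbolt the vial shaker's guard hatch and set it open on its hook

ROBOT

A 6-joint arm with a two-finger parallel gripper is mounted at the origin on a cart in front of the work surface, level with it; the furniture and walls round the work are solid. World frame = base frame: x ahead of the robot, y to its left, z up, the work surface at z = 0. Lengths are in m, angles in rad, forces in N, time in s.
With the tool pointing down it reaches from about 0.4 to 0.925 m from the base axis. Payload 12.5 kg.
Tool frame: the origin (TCP) lies midway between the tips of the shut fingers; the grasp point (between the pads) lies 19 mm behind it (arm.grasp_offset is the z of the grasp point in the tool frame, in m); z points along the fingers, y is the line along which they close (so a half turn about z gives the same grasp; the last joint's range is limited). The gripper opens to 95 mm and grips with 3 to 60 N. Pads are 20 mm wide; open, the fingers measure 119 mm over their backs; the gripper's body (75 mm by 180 mm) begins 59 mm behind the grasp point.
Start: joints at [-1.324, 0.491, 1.559, -0, 1.092, -0.106], TCP at [0.216, -0.587, 0.215] pointing down, gripper open.
Joint ranges: [-3.1, 3.1], [-0.84, 2.19], [0.05, 2.79], [-1.13, 4.28], [0.06, 2.93], [-2.69, 2.69]. Speed limits (rad/s): [2.22, 2.22, 2.79, 3.14, 3.14, 3.14].

INTERFACE

Orientations are given as a unit quaternion [x, y, z, w].
In Python, from rig import arm gives the robot as it stands.
- The arm moves only by the tool carry_out, never from a script. Its argument "targets" is one flat list of numbers, 4 for each row, row after row: the shift along the world's x, y, z in m, then the turn about the world's z in units of 6 degrees (1.0 is 6 degrees). A call has 1 to 10 rows; each row is the pose to reach, as a shift and turn from the pose commanded when the call began; what a row does not reach only later rows make up. A row lasts 1/12 s, in which the tool goes at most 41.7 mm and 7.16 degrees, less where a joint would pass 70% of its speed; a pose out of reach is approached as far as the arm can. A call with a gripper value outside its range is refused whole. "gripper" is the finger opening in m, from 0 to 0.0951, set as the call begins (left out, the last holds). The fingers move at their own pace and stop on an object; "squeeze" is the grip in N (left out, the last holds). Time passes only in rows, so rows that repeat a pose let the fingers close. It gives the time, the measured TCP pose, the force, the opening and the grip force at its end, in the units of the state.
- arm.sense(): the state, without advancing time (a new reading comes with each control period).
- arm.snapshot(name): name is "scene" or "side" or "wrist"; returns a dict with "img" (480x640x3 uint8, red, green, blue), "fx", "fy", "cx", "cy" (pixels), "xyz" and "rotation" of the camera in the world. Camera axes: x right, y down, z forward; pixel columns grow to the right and rows downward; lengths in m; the calibration is good to about 2 mm. A picture is of the moment at which its call begins. There is no depth.
- arm.job_done(): hands the job in; it is judged then, once.
The state is a dict: "t": time; "joint_pos": joint angles; "joint_vel": joint speeds; "joint_torque": joint torques, N m; "position": TCP position; "tcp_rot": TCP orientation; "wrist_force": force on the tool from outside, world axes, zero at the start; "ft_torque": the same for the moment, N m; "grip_width": finger opening in m; "grip_force": force on a finger pad.
Only numpy, scipy, OpenCV 4.12 (cv2) and the standard library are available. Lean on these libraries where they do the work, as an engineer would, in place of code of your own. Each camera call takes 0.05 s, during which the arm holds its last target. There are 200 camera calls.

TASK

The shaking run is over and the vials have to come out, so open the vial shaker: lift the handle of its barrel bolt out of the notch, draw the bolt fully back to the right and leave the handle lying down in the second notch. Swing the clear guard hatch up, against its closing spring, until the hook at its left catches it, and leave it standing open. Do not disturb the flask, the jar or the beaker standing around.

Things in the scene. Friction and masses are not known exactly. Their poses are not given: they have to be found in the camera images.
- shaker: White box, 100 mm high, fixed on the bench. Origin at bench level; its x runs from front to rear, y to the left seen from the front, z up (directions below are these). Front face x -100, rear +108, right side y -155, left +158 mm. On the grey deck: clear hatch hinged at the rear, barrel bolt to its right, post with dark hook (75 mm above deck) at its rear left.
- bolt_axis (a point): Fixed point on the bolt's axis (along y) at the handle's locked place, 26 mm behind the front face, 19.5 mm above the deck. 12 mm rod in a steel case on the deck; end guides stand 30 mm, front cheek (12 mm in front of the axis) 28.5 mm above the deck. The cheek has two notches 12 mm wide: here and 45 mm to the right; the land between blocks the handle's stem until it is lifted.
- bolt_knob (a point): Centre of the grip of the bolt's handle: dark steel knob 16 mm thick, 28 mm long, on an 8 mm stem. It lies 52 mm from the bolt's axis; the knob ends 15 mm beyond. Locked, the handle points forward (-x) and 15 degrees upward, the knob 24 mm in front of the front face, 33 mm above deck level. It turns about the bolt's axis and falls by its own weight.
- bolt_handle (a joint): Turn of the handle about the bolt's axis, rad: 0 lying down in a notch (15 degrees above level, forward), grows as it is lifted up and to the rear, at most 1.4. The stem is clear of the cheek's land from about 0.65. Resting on the land it reads about 0.6.
- bolt (a joint): Slide of the bolt, m: 0 shot into the hatch's staple (locked), grows as it is drawn to the right (-y of the shaker). The rod has left the hatch from 0.028; end stop 0.046; the handle drops into the second notch at 0.043 to 0.046. 2 to 3 N of friction, no spring.
- hatch_lug (a point): Grip point of the hatch's black pull lug, 22 mm wide (y), 12 mm thick, which sticks out forward at the middle of the hatch's front edge. Shut, this point lies 27 mm in front of the front face and 7 mm above deck level; the lug ends 16 mm beyond it. It swings with the hatch, 182 mm from the hinge axis.
- hinge_axis (a point): Fixed point at the middle of the hatch's hinge axis (along y), 182 mm behind the shut lug and at its height, 107 mm above the bench. The lug swings about it, up and to the rear.
- hatch (a joint): Opening of the hatch, rad: 0 shut, 1.57 upright, end stop 1.65. Torsion spring and weight pull it shut with 2 to 3 N at the lug. From about 1.15 its striker pin lifts the hook, which drops behind the pin by about 1.5; let go then, and it stands on the hook at about 1.45. Let go sooner, it falls shut.
- flask_mid (a point): Centre (50 mm above its foot) of a conical flask, 65 mm in diameter, 101 mm high, standing loose to the right of the shaker.
- jar_mid (a point): Centre (49 mm above its foot) of a jar with a screw lid, 64 mm in diameter, 98 mm high, standing loose to the left of the shaker.
- beaker_mid (a point): Centre (34 mm above its foot) of a glass beaker, 54 mm in diameter, 67 mm high, standing loose on the right, nearer the robot than the flask.

How it is judged:
By the outcome, as a careful person would: the job done as asked, in the order asked, and still so for the second after the job is handed in, with the robot touching nothing.
It also fails if it takes over 54 s, if anything falls off the work surface, if the arm or the gripper's body presses on something with over 40 N, if the wrist force passes 120 N, or if a joint passes its speed limit or range.

## Working session

There is one attempt and no reset: what is moved stays moved. The work goes in short steps, Python scripts to look and compute and a tool call to move; the robot and the scene stay as the last step left them, time stands still between calls to the robot, and variables do not carry over. Pictures are saved under pics/ and viewed, at most 10 in all, crops included, and the job is handed in when it is done.

Besides the shell and the picture viewer there is one more tool, called after "Request:" as name(argument=value, ...), one argument or row to a line, values as JSON. carry_out: Moves the arm, as the interface text tells. Its arguments: {"type":"object","properties":{"targets":{"type":"array"},"gripper":{"type":"number"},"squeeze":{"type":"number"}},"required":["targets"]}

```bash
mkdir -p pics; python3 - <<'E'
from rig import arm
import cv2,pickle
for n in ("scene","side"):
    s=arm.snapshot(n); pickle.dump(s,open(f"{n}.pkl","wb")); cv2.imwrite(f"pics/{n}0.png",s["img"][:,:,::-1]); print(n,s["xyz"],s["rotation"],s["fx"],s["cx"],s["cy"])
print(arm.sense(),arm.grasp_offset)
E
```

```text
scene [-0.31445336  0.60490877  0.78499091] [-0.383465    0.79582108 -0.41723497  0.21339725] 482.50788814299545 326.1123927700178 239.8454926506487
side [ 0.30203049 -1.50959553  0.66146343] [ 0.81956029 -0.05351385  0.04556995 -0.56866561] 593.4175442099616 332.2912746603854 232.7330860994763
{'t': 0.1, 'joint_pos': array([-1.32359403e+00,  4.91501635e-01,  1.55941469e+00, -1.71794144e-05,
        1.09171156e+00, -1.05591625e-01]), 'joint_vel': array([-2.88251450e-04, -2.15043113e-03, -2.12999501e-03, -7.85989206e-04,
       -1.31319085e-03, -3.67621765e-05]), 'joint_torque': array([ 2.57364896e-03, -6.13621330e+01, -2.58606255e+01,  6.93639927e-02,
        4.70075500e-02, -4.77661013e-05]), 'position': array([ 0.21591603, -0.58627311,  0.21410971]), 'tcp_rot': array([ 9.84481528e-01,  1.75487471e-01, -4.42209261e-05, -5.15780728e-04]), 'wrist_force': array([ 0.36533035,  1.18487173, -0.17051108]), 'ft_torque': array([-0.03096585, -0.02303085, -0.06641583]), 'grip_force': 0.0, 'grip_width': 0.09514758508498221} -0.0188
```

View pics/scene0.png

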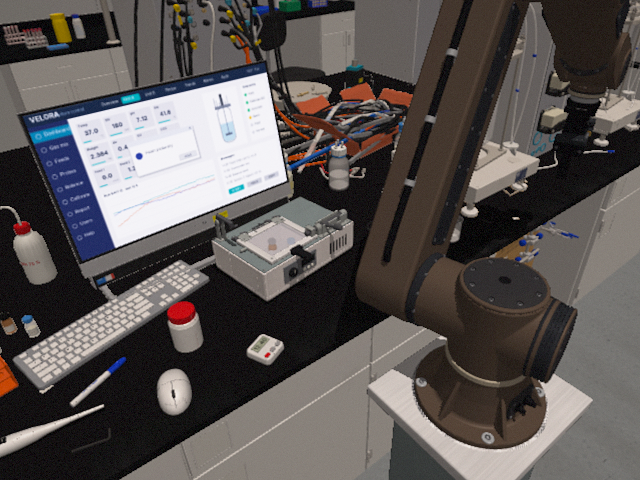

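View pics/side0.png

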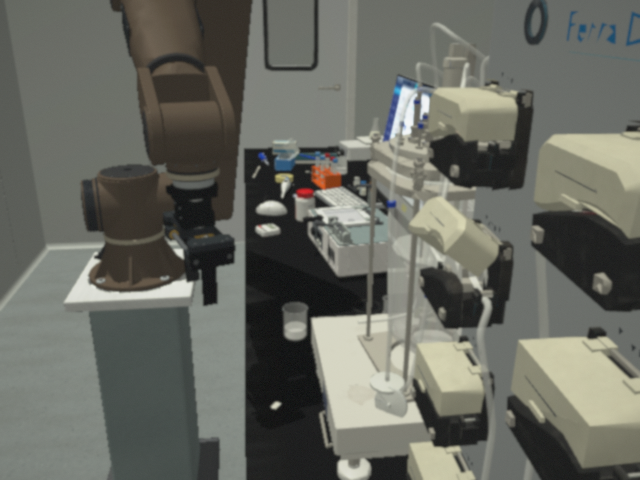

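The scene view shows the shaker at about (215-353, 200-298), with its front at lower right and the jar at (186,327). The side view shows the beaker at (295,320). I'll enlarge the shaker.

```bash
python3 - <<'E'
import cv2
a=cv2.imread("pics/scene0.png")[190:305,205:365]; cv2.imwrite("pics/c1.png",cv2.resize(a,None,fx=5,fy=5,interpolation=cv2.INTER_CUBIC))
E
```

```text
(no output)
```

View pics/c1.png

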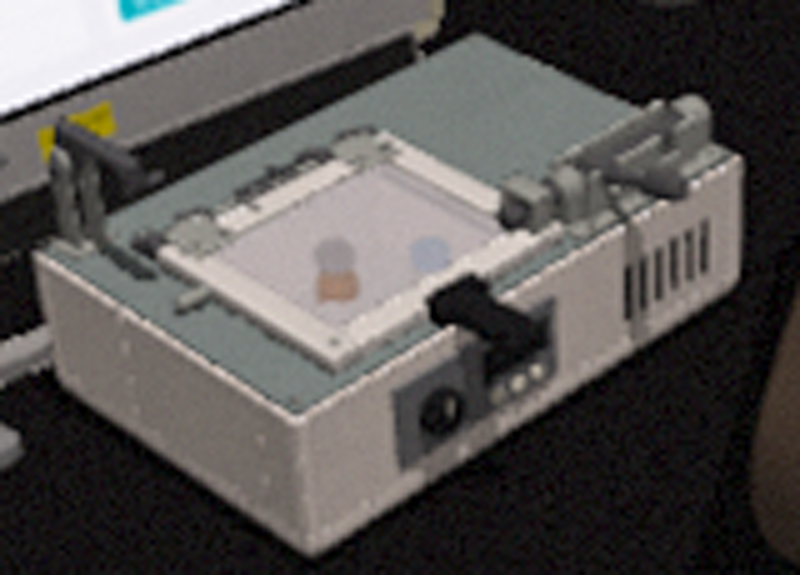

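The crop shows the box corners: front-left top (265.4,273), rear-left top (212.6,241), front-right top (353.4,221.6), rear-right top (300.6,197.4). The lug is at about (303,252) and the knob at about (340,226).

```bash
cat >h.py <<'E'
import numpy as np,pickle
from scipy.spatial.transform import Rotation as R
from scipy.optimize import least_squares
def proj(s,P):
    q=R.from_quat(s["rotation"]) if np.size(s["rotation"])==4 else R.from_matrix(s["rotation"])
    c=q.inv().apply(np.atleast_2d(P)-s["xyz"]); return c[:,:2]/c[:,2:]*[s["fx"],s["fy"]]+[s["cx"],s["cy"]]
def ray(s,u,v,z):
    d=R.from_quat(s["rotation"]).apply([(u-s["cx"])/s["fx"],(v-s["cy"])/s["fy"],1]); return s["xyz"]+d*(z-s["xyz"][2])/d[2]
def w(p,L):
    L=np.atleast_2d(L)/1000.; c,n=np.cos(p[2]),np.sin(p[2])
    return np.c_[p[0]+c*L[:,0]-n*L[:,1],p[1]+n*L[:,0]+c*L[:,1],L[:,2]]
NAMED=dict(bolt=(-74,0,119.5),lug=(-127,0,107))
E
python3 - <<'E'
from h import *
s=pickle.load(open("scene.pkl","rb")); d=pickle.load(open("side.pkl","rb"))
L=[(-100,158,100),(-100,158,0),(108,158,100),(-100,-155,100),(108,-155,100),(-100,-155,0),(108,158,0)]
uv=np.array([(265.4,273),(267.4,301),(212.6,241),(353.4,221.6),(300.6,197.4),(352,245),(217.4,267)])
f=least_squares(lambda p:(proj(s,w(p,L))-uv).ravel(),[.6,.1,0]); p=f.x; print(p,f.fun.round(1))
np.save("p.npy",p)
q=p
def loc(P): # world->shaker mm
    c,n=np.cos(p[2]),np.sin(p[2]);v=P[:2]-p[:2];return np.r_[c*v[0]+n*v[1],-n*v[0]+c*v[1],P[2]]*1000
print("lug",loc(ray(s,303,252,.107)))
print("knob",loc(ray(s,340,226,.133)))
print("jar",ray(s,187,328,.049),"beaker",ray(d,295,322,.034), ray(d,304,205,.049))
print(proj(d,w(p,L[:6])).round())
E
```

```text
[0.6010579  0.04232734 0.14773958] [-0.7 -1.5  1.   3.  -0.6 -2.9 -0.1 -2.9 -0.7 -3.4  0.9  3.9  0.2  2. ]
lug [-117.44101794   50.73151289  107.        ]
knob [-132.96687303  -65.47816604  133.        ]
jar [0.47532131 0.38841892 0.049     ] beaker [ 0.38886795 -0.38003424  0.034     ] [0.48225457 0.39237679 0.049     ]
[[309. 210.]
 [309. 241.]
 [374. 205.]
 [340. 247.]
 [415. 240.]
 [339. 283.]]
```

```bash
python3 - <<'E'
from h import *
s=pickle.load(open("scene.pkl","rb")); d=pickle.load(open("side.pkl","rb"))
L=[(-100,158,100),(108,158,100),(-100,-155,100),(108,-155,100)]
uv=np.array([(265.4,273),(212.6,241),(353.4,221.6),(300.6,197.4)])
f=least_squares(lambda p:(proj(s,w(p,L))-uv).ravel(),[.6,.1,0]); p=f.x; print(p,f.fun.round(1))
np.save("p.npy",p)
c,n=np.cos(p[2]),np.sin(p[2])
def loc(P):
    v=P[:2]-p[:2];return np.r_[c*v[0]+n*v[1],-n*v[0]+c*v[1],P[2]]*1000
print("lug",loc(ray(s,303,252,.107)),"knob",loc(ray(s,340,226,.133)))
for N,P in dict(lug=(-127,50,107),knob=(-124,-75,133),hinge=(55,50,107)).items(): print(N,w(p,P))
print(proj(d,w(p,L)).round())
E
```

```text
[0.5907096  0.04747645 0.148377  ] [-0.2  1.6 -0.6 -0.4  0.9 -0.8 -0.1 -1.5]
lug [-107.93527764   44.18400472  107.        ] knob [-123.53520372  -72.01575415  133.        ]
lug [[0.45771338 0.07815226 0.107     ]]
knob [[ 0.47915956 -0.04503078  0.133     ]]
hinge [[0.63771362 0.10505789 0.107     ]]
[[306. 210.]
 [371. 204.]
 [336. 247.]
 [411. 239.]]
```

```bash
python3 - <<'E'
import cv2
a=cv2.imread("pics/side0.png")[160:300,250:430]; cv2.imwrite("pics/c2.png",cv2.resize(a,None,fx=4,fy=4,interpolation=cv2.INTER_CUBIC))
E
```

```text
(no output)
```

View pics/c2.png

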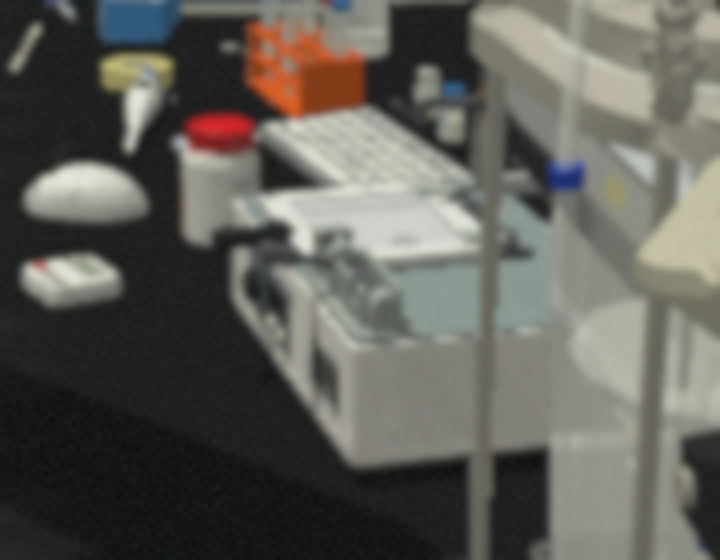

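The side view puts the front-right top corner at (338,245.5), which agrees with the fit to about 5 mm. I'll move above the knob area for a wrist look.

Request:
carry_out(
  targets=[0, 0, 0.04, 0, 0.01, 0.03, 0.065, -0.3, 0.02, 0.06, 0.09, -0.6, 0.035, 0.095, 0.1, -0.9, 0.05, 0.13, 0.11, -1.2, 0.065, 0.165, 0.12, -1.5, 0.08, 0.2, 0.126, -1.95, 0.095, 0.235, 0.126, -1.95, 0.11, 0.27, 0.126, -1.95, 0.125, 0.305, 0.126, -1.95],
  gripper=0.07,
  squeeze=12,
)

```text
t: 0.93
position: [0.3411, -0.2797, 0.3407]
tcp_rot: [0.997, 0.074, 0.0, 0.0]
wrist_force: [1.3, -1.2, -0.6]
grip_width: 0.0697
grip_force: 0.0
```

Request:
carry_out(
  targets=[0.015, 0.035, 0, 0, 0.03, 0.07, 0, 0, 0.045, 0.105, 0, 0, 0.06, 0.14, 0, 0, 0.075, 0.175, 0, 0, 0.085, 0.21, 0, 0, 0.095, 0.24, 0, 0, 0.095, 0.25, 0, 0, 0.095, 0.25, 0, 0],
)

```text
t: 1.68
position: [0.4359, -0.0296, 0.3404]
tcp_rot: [0.997, 0.076, -0.0, -0.0]
wrist_force: [-0.7, -0.5, 0.2]
grip_width: 0.0699
grip_force: 0.0
```

```bash
python3 - <<'E'
from rig import arm
import cv2,pickle
s=arm.snapshot("wrist"); pickle.dump(s,open("w1.pkl","wb")); cv2.imwrite("pics/w1.png",s["img"][:,:,::-1]); print(s["xyz"],s["rotation"])
S=arm.sense();print(S["t"],S["position"],S["tcp_rot"])
E
```

```text
[ 0.50021403 -0.01944311  0.51114973] [ 0.75295533 -0.64723719 -0.07826407  0.08953781]
1.7333 [ 0.43578331 -0.03092477  0.3404717 ] [ 9.97150334e-01  7.54395877e-02 -2.72302441e-04  7.27040576e-05]
```

View pics/w1.png

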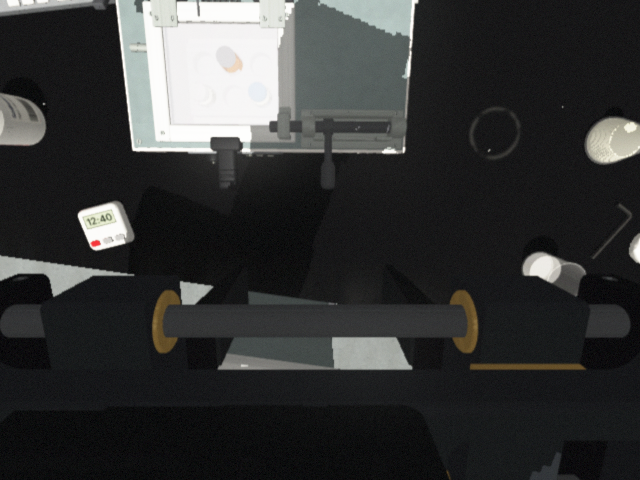

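The wrist view shows the knob at (328,176), the lug at (228,~170, end 187), and the front deck corners at (132,151) and (406,152). The flask's ring is at (495,132) and the beaker at (555,265).

```bash
python3 - <<'E'
from h import *
s=pickle.load(open("w1.pkl","rb"))
for N,u,v,z in [("FL",132,151,.1),("FR",406,152,.1),("knobend",328,189,.137),("knobc",328,174,.133),("lugend",227,187,.107),("flask",495,132,.05),("boltstem",328,127,.125)]: print(N,ray(s,u,v,z).round(4))
L=[(-100,158,100),(-100,-155,100)]
a=ray(s,132,151,.1);b=ray(s,406,152,.1);d=a-b;print(np.linalg.norm(d),np.arctan2(-d[0],d[1]))
E
```

```text
FL [0.4737 0.1895 0.1   ]
FR [ 0.5198 -0.1216  0.1   ]
knobend [ 0.4679 -0.038   0.137 ]
knobc [ 0.4833 -0.0357  0.133 ]
lugend [0.45   0.0762 0.107 ]
flask [ 0.5632 -0.2405  0.05  ]
boltstem [ 0.5313 -0.0283  0.125 ]
0.3145505848371267 0.14692711968129105
```

Request:
carry_out(
  targets=[0.02, -0.002, -0.03, 0, 0.04, -0.005, -0.06, 0, 0.047, -0.005, -0.095, 0, 0.047, -0.005, -0.125, 0, 0.047, -0.005, -0.155, 0, 0.047, -0.005, -0.18, 0, 0.047, -0.005, -0.205, 0, 0.047, -0.005, -0.22, 0, 0.047, -0.005, -0.2265, 0, 0.047, -0.005, -0.2265, 0],
  gripper=0.05,
)

```text
t: 2.57
position: [0.4823, -0.0377, 0.1131]
tcp_rot: [0.997, 0.074, -0.001, -0.0]
wrist_force: [-0.9, -0.3, 0.3]
grip_width: 0.0501
grip_force: 0.0
```

Request:
carry_out(
  targets=[0, 0, 0, 0, 0, 0, 0, 0, 0, 0, 0, 0, 0, 0, 0, 0, 0, 0, 0, 0, 0, 0, 0, 0],
  gripper=0.0,
  squeeze=12,
)

```text
t: 3.07
position: [0.4831, -0.0365, 0.1145]
tcp_rot: [0.997, 0.074, 0.0, 0.0]
wrist_force: [0.3, 1.9, 1.0]
grip_width: 0.0153
grip_force: 7.4
```

Request:
carry_out(
  targets=[0.001, 0.0, 0.004, 0, 0.003, 0.0005, 0.0085, 0, 0.005, 0.001, 0.0125, 0, 0.0075, 0.001, 0.0165, 0, 0.0105, 0.0015, 0.02, 0, 0.0135, 0.002, 0.0233, 0, 0.0165, 0.0025, 0.0265, 0, 0.02, 0.003, 0.0291, 0, 0.024, 0.0035, 0.0316, 0, 0.024, 0.0035, 0.0316, 0],
)

```text
t: 3.9
position: [0.5078, -0.0329, 0.1465]
tcp_rot: [0.997, 0.074, 0.0, 0.0]
wrist_force: [-4.7, 0.6, 5.9]
grip_width: 0.0151
grip_force: 12.0
```

```bash
python3 - <<'E'
from rig import arm
import cv2,pickle
s=arm.snapshot("wrist"); pickle.dump(s,open("w2.pkl","wb")); a=s["img"][:,:,::-1]
cv2.imwrite("pics/w2.png",cv2.resize(a[0:400,120:520],None,fx=1.5,fy=1.5))
E
```

```text
(no output)
```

View pics/w2.png

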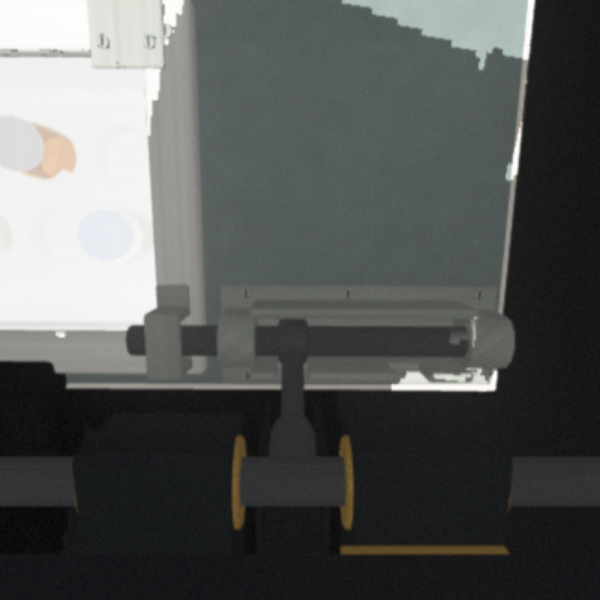

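The picture shows the handle gripped and raised, with the rod at (130-470,340) still in the staple. I'll draw it right.

Request:
carry_out(
  targets=[0.001, -0.006, 0, 0, 0.0015, -0.011, 0, 0, 0.0025, -0.017, 0, 0, 0.0035, -0.023, 0, 0, 0.0045, -0.029, 0, 0, 0.005, -0.034, 0, 0, 0.006, -0.04, 0, 0, 0.0065, -0.044, 0, 0, 0.0065, -0.045, 0, 0, 0.0065, -0.045, 0, 0],
)

```text
t: 4.78
position: [0.5137, -0.0783, 0.1461]
tcp_rot: [0.997, 0.074, 0.0, 0.0]
wrist_force: [-4.8, -1.2, 6.3]
grip_width: 0.0151
grip_force: 12.0
```

Request:
carry_out(
  targets=[-0.0035, -0.0005, -0.0025, 0, -0.007, -0.001, -0.005, 0, -0.0105, -0.0015, -0.0083, 0, -0.0135, -0.002, -0.0116, 0, -0.0165, -0.0025, -0.0152, 0, -0.019, -0.003, -0.019, 0, -0.021, -0.003, -0.0231, 0, -0.0225, -0.0035, -0.027, 0, -0.0238, -0.0035, -0.031, 0, -0.0238, -0.0035, -0.031, 0],
)

```text
t: 5.62
position: [0.4895, -0.0816, 0.1144]
tcp_rot: [0.997, 0.074, -0.0, 0.0]
wrist_force: [1.4, -0.1, 3.5]
grip_width: 0.0156
grip_force: 12.0
```

```bash
python3 - <<'E'
from rig import arm
import cv2,pickle
s=arm.snapshot("wrist"); pickle.dump(s,open("w3.pkl","wb")); a=s["img"][:,:,::-1]
cv2.imwrite("pics/w3.png",cv2.resize(a[0:400,120:520],None,fx=1.5,fy=1.5))
print(arm.sense()["wrist_force"])
E
```

```text
[ 2.07812764 -1.04625302  0.69219546]
```

View pics/w3.png

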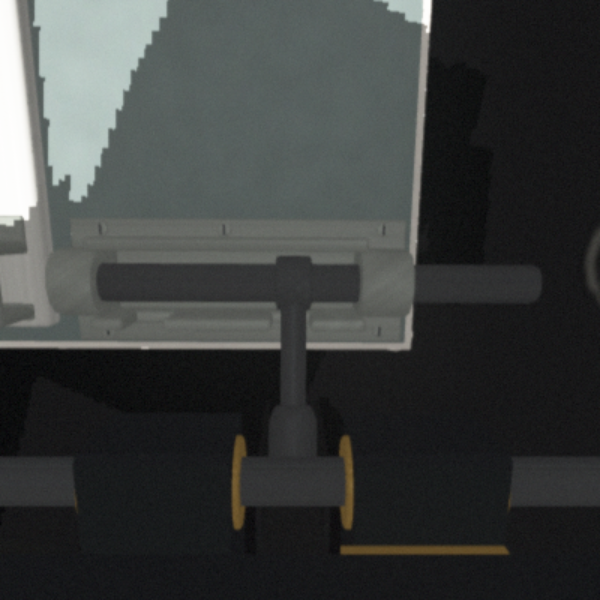

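The stem lies in the second notch (293,322), and the rod sticks out at the right. I'll release and go to the lug.

Request:
carry_out(
  targets=[0, 0, 0, 0, 0, 0, 0, 0, 0, 0, 0, 0, 0, 0, 0, 0, 0, 0, 0.02, 0, 0, 0, 0.045, 0, 0, 0, 0.08, 0, -0.01, 0.03, 0.09, 0, -0.02, 0.06, 0.09, 0, -0.025, 0.09, 0.09, 0],
  gripper=0.05,
)

```text
t: 6.5
position: [0.4637, 0.0092, 0.2056]
tcp_rot: [0.997, 0.074, 0.001, 0.0]
wrist_force: [0.3, 0.2, -0.5]
grip_width: 0.0502
grip_force: 0.0
```

Request:
carry_out(
  targets=[-0.0055, 0.035, 0, 0, -0.0055, 0.069, -0.01, 0, -0.0055, 0.069, -0.035, 0, -0.0055, 0.069, -0.06, 0, -0.0055, 0.069, -0.085, 0, -0.0055, 0.069, -0.105, 0, -0.0055, 0.069, -0.116, 0, -0.0055, 0.069, -0.116, 0],
)

```text
t: 7.17
position: [0.458, 0.0775, 0.0868]
tcp_rot: [0.997, 0.074, -0.002, -0.0]
wrist_force: [-0.9, -0.5, 0.1]
grip_width: 0.05
grip_force: 0.0
```

```bash
python3 - <<'E'
from rig import arm
import cv2,pickle
s=arm.snapshot("wrist"); pickle.dump(s,open("w4.pkl","wb")); a=s["img"][:,:,::-1]
cv2.imwrite("pics/w4.png",a)
S=arm.sense();print(S["position"],S["wrist_force"])
E
```

```text
[0.4585693  0.07749624 0.08802153] [ 0.02008899 -0.40131491  1.2087441 ]
```

View pics/w4.png

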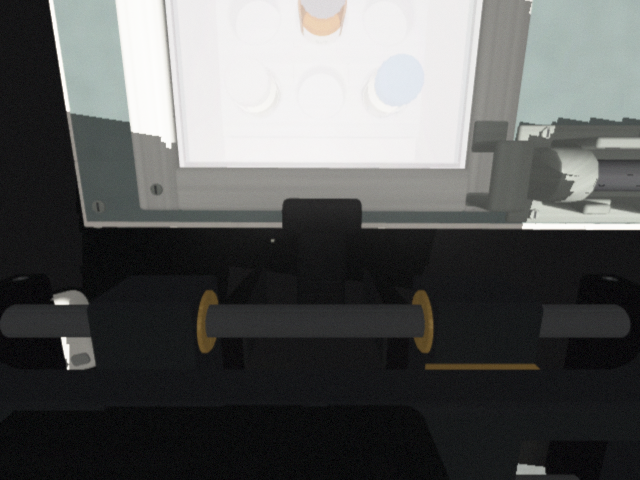

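The lug at (322,240) is centred between the fingers. I'll close and compute the arc table.

Request:
carry_out(
  targets=[0, 0, 0, 0, 0, 0, 0, 0, 0, 0, 0, 0, 0, 0, 0, 0, 0, 0, 0, 0, 0, 0, 0, 0],
  gripper=0.0,
  squeeze=25,
)

```text
t: 7.72
position: [0.4597, 0.0754, 0.0892]
tcp_rot: [0.997, 0.075, 0.001, 0.002]
wrist_force: [1.1, -26.0, -0.2]
grip_width: 0.0215
grip_force: 25.0
```

```bash
python3 - <<'E'
import numpy as np
R=.186;c,n=.989,.1464
f=lambda t:np.array([R*(1-np.cos(t))*c,R*(1-np.cos(t))*n,R*np.sin(t)])
for a in np.arange(0,1.6,.4):
    print("from",a)
    for t in np.linspace(a+.04,a+.4,10): print((f(t)-f(a)).round(4).tolist())
E
```

```text
from 0.0
[0.0001, 0.0, 0.0074]
[0.0006, 0.0001, 0.0149]
[0.0013, 0.0002, 0.0223]
[0.0023, 0.0003, 0.0296]
[0.0037, 0.0005, 0.037]
[0.0053, 0.0008, 0.0442]
[0.0072, 0.0011, 0.0514]
[0.0093, 0.0014, 0.0585]
[0.0118, 0.0017, 0.0655]
[0.0145, 0.0021, 0.0724]
from 0.4
[0.003, 0.0004, 0.0068]
[0.0063, 0.0009, 0.0135]
[0.0098, 0.0014, 0.02]
[0.0136, 0.002, 0.0264]
[0.0176, 0.0026, 0.0326]
[0.0219, 0.0032, 0.0386]
[0.0264, 0.0039, 0.0445]
[0.0311, 0.0046, 0.0502]
[0.0361, 0.0053, 0.0557]
[0.0413, 0.0061, 0.061]
from 0.8
[0.0054, 0.0008, 0.0051]
[0.011, 0.0016, 0.0099]
[0.0167, 0.0025, 0.0146]
[0.0227, 0.0034, 0.0189]
[0.0288, 0.0043, 0.0231]
[0.035, 0.0052, 0.027]
[0.0415, 0.0061, 0.0306]
[0.048, 0.0071, 0.034]
[0.0547, 0.0081, 0.0371]
[0.0615, 0.0091, 0.0399]
from 1.2000000000000002
[0.0069, 0.001, 0.0026]
[0.0139, 0.0021, 0.0048]
[0.021, 0.0031, 0.0068]
[0.0282, 0.0042, 0.0085]
[0.0354, 0.0052, 0.0099]
[0.0427, 0.0063, 0.0111]
[0.05, 0.0074, 0.0119]
[0.0573, 0.0085, 0.0124]
[0.0647, 0.0096, 0.0126]
[0.072, 0.0107, 0.0126]
```

The lateral force of -26 N means the lug is about 2 mm to the right. I'll include that offset in the lift.

Request:
carry_out(
  targets=[0.0003, -0.0022, 0, 0, 0.0003, -0.0025, 0.0074, 0, 0.0006, -0.0024, 0.0149, 0, 0.0013, -0.0023, 0.0223, 0, 0.0023, -0.0022, 0.0296, 0, 0.0037, -0.002, 0.037, 0, 0.0053, -0.0017, 0.0442, 0, 0.0072, -0.0014, 0.0514, 0, 0.0093, -0.0011, 0.0585, 0, 0.0145, -0.0004, 0.0724, 0],
)

```text
t: 8.55
position: [0.4731, 0.077, 0.1611]
tcp_rot: [0.997, 0.074, -0.001, 0.0]
wrist_force: [3.4, -2.2, -5.8]
grip_width: 0.0219
grip_force: 25.0
```

Lateral force is gone and the hatch is rising.

Request:
carry_out(
  targets=[0.003, 0.0004, 0.0068, 0, 0.0063, 0.0009, 0.0135, 0, 0.0098, 0.0014, 0.02, 0, 0.0136, 0.002, 0.0264, 0, 0.0176, 0.0026, 0.0326, 0, 0.0219, 0.0032, 0.0386, 0, 0.0264, 0.0039, 0.0445, 0, 0.0311, 0.0046, 0.0502, 0, 0.0361, 0.0053, 0.0557, 0, 0.0413, 0.0061, 0.061, 0],
)

```text
t: 9.38
position: [0.5154, 0.0831, 0.2226]
tcp_rot: [0.997, 0.074, -0.0, 0.0]
wrist_force: [0.4, -5.1, -4.9]
grip_width: 0.0216
grip_force: 25.0
```

Request:
carry_out(
  targets=[0.0054, 0.0008, 0.0051, 0, 0.011, 0.0016, 0.0099, 0, 0.0167, 0.0025, 0.0146, 0, 0.0227, 0.0034, 0.0189, 0, 0.0288, 0.0043, 0.0231, 0, 0.035, 0.0052, 0.027, 0, 0.0415, 0.0061, 0.0306, 0, 0.048, 0.0071, 0.034, 0, 0.0547, 0.0081, 0.0371, 0, 0.0615, 0.0091, 0.0399, 0],
)

```text
t: 10.22
position: [0.5762, 0.092, 0.2622]
tcp_rot: [0.997, 0.074, -0.001, 0.0]
wrist_force: [-5.0, -4.7, -5.0]
grip_width: 0.0221
grip_force: 25.0
```

Request:
carry_out(
  targets=[0.0069, 0.001, 0.0026, 0, 0.0139, 0.0021, 0.0048, 0, 0.021, 0.0031, 0.0068, 0, 0.0282, 0.0042, 0.0085, 0, 0.0354, 0.0052, 0.0099, 0, 0.0427, 0.0063, 0.0111, 0, 0.05, 0.0074, 0.0119, 0, 0.0573, 0.0085, 0.0124, 0, 0.0647, 0.0096, 0.0126, 0, 0.068, 0.0101, 0.0126, 0],
)

```text
t: 11.05
position: [0.6456, 0.1021, 0.2761]
tcp_rot: [0.997, 0.074, 0.001, 0.0]
wrist_force: [-3.2, -6.2, 5.7]
grip_width: 0.022
grip_force: 25.0
```

Request:
carry_out(
  targets=[0, 0, 0, 0, 0, 0, 0, 0, 0, 0, 0, 0],
)

```text
t: 11.3
position: [0.6452, 0.102, 0.276]
tcp_rot: [0.997, 0.074, 0.001, 0.0]
wrist_force: [-1.0, -6.2, 3.9]
grip_width: 0.0219
grip_force: 25.0
```

```bash
python3 - <<'E'
from rig import arm
import cv2,pickle
s=arm.snapshot("scene"); a=s["img"][:,:,::-1]
cv2.imwrite("pics/s5.png",cv2.resize(a[150:300,195:395],None,fx=4,fy=4,interpolation=cv2.INTER_CUBIC))
E
```

```text
(no output)
```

View pics/s5.png

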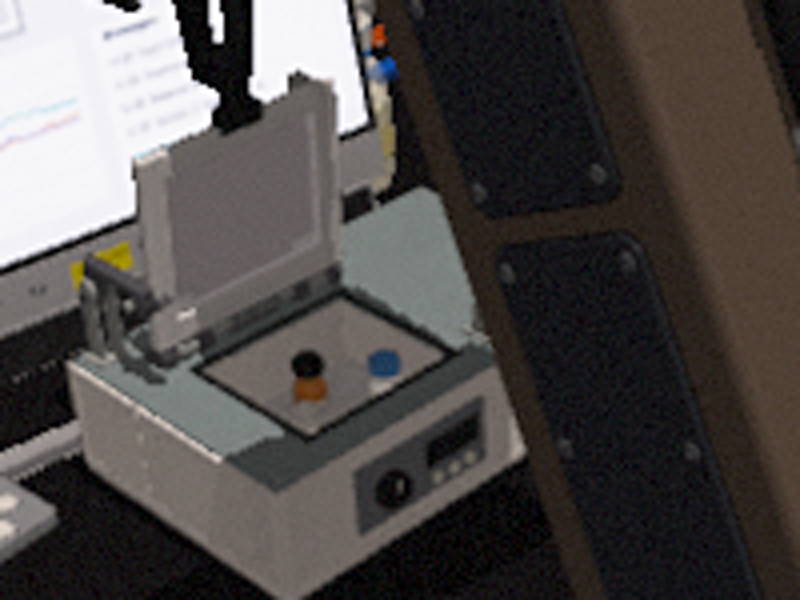

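The hatch is upright, with the lug in the fingers at (238,110) and the hook lowered at (110,270). I'll ease back towards 1.46 rad and release.

Request:
carry_out(
  targets=[-0.004, -0.0006, 0, 0, -0.008, -0.0012, 0, 0, -0.012, -0.0018, 0, 0, -0.016, -0.0024, -0.0005, 0, -0.02, -0.003, -0.001, 0, -0.022, -0.0033, -0.001, 0, -0.022, -0.0033, -0.001, 0, -0.022, -0.0033, -0.001, 0],
)

```text
t: 12.02
position: [0.6261, 0.0992, 0.2747]
tcp_rot: [0.997, 0.074, 0.005, 0.0]
wrist_force: [15.3, -1.6, -6.4]
grip_width: 0.0218
grip_force: 25.0
```

Request:
carry_out(
  targets=[0, 0, 0, 0, 0, 0, 0, 0, 0, 0, 0, 0, 0, 0, 0, 0, 0, 0, 0, 0, 0, 0, 0, 0],
  gripper=0.05,
)

```text
t: 12.52
position: [0.6224, 0.0992, 0.2738]
tcp_rot: [0.997, 0.074, 0.0, -0.0]
wrist_force: [-0.3, -1.2, -0.4]
grip_width: 0.0491
grip_force: 0.0
```

Request:
carry_out(
  targets=[0, 0, 0.02, 0, 0, 0, 0.04, 0, 0, 0, 0.07, 0, 0, 0, 0.1, 0, -0.03, -0.01, 0.1, 0, -0.06, -0.03, 0.1, 0, -0.09, -0.05, 0.1, 0, -0.12, -0.07, 0.1, 0, -0.15, -0.09, 0.1, 0, -0.15, -0.09, 0.1, 0],
)

```text
t: 13.35
position: [0.4685, 0.0074, 0.3746]
tcp_rot: [0.997, 0.074, 0.0, 0.0]
wrist_force: [-0.5, 0.8, -0.4]
grip_width: 0.0499
grip_force: 0.0
```

```bash
python3 - <<'E'
from rig import arm
import cv2,numpy as np
a=arm.snapshot("scene")["img"][150:300,195:395,::-1]; b=arm.snapshot("wrist")["img"][:,:,::-1]
cv2.imwrite("pics/s6.png",np.vstack([cv2.resize(a,(400,300)),cv2.resize(b,(400,300))]))
E
```

```text
(no output)
```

View pics/s6.png

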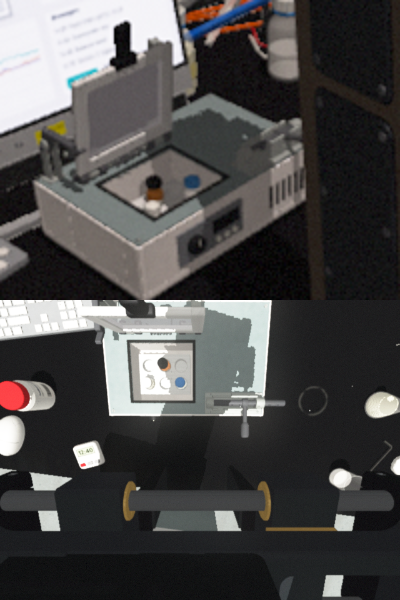

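The hatch stands open on its hook at (120,90). The bolt is drawn with its handle down at (245,425), and the flask, jar and beaker are where they were. I'll hand it in.

```bash
python3 -c "
from rig import arm
print(arm.job_done())"
```

```text
the job is handed in; nothing more can be done
None
```

The job is handed in: the last pictures show the bolt drawn back with its handle down in the second notch, the hatch standing open on its hook, and the flask, jar and beaker undisturbed, after about 13.5 s of robot time.

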